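# Unclip the battery cover of the bench readout

## Task

Open the battery bay of the bench readout unit: squeeze the cover's springy snap tab inward against the rib and, keeping it pressed, swing that end of the cover up, draw the lugs at the other end out of their slot and lift the cover off. Lay the cover gently, right way up and flat, in the shallow open tray and let go. Do not crack the tab by squeezing too hard, do not force the cover against the unit, and leave the other things on the bench alone.

Things in the scene. Friction and masses are not known exactly. Their poses are not given: they have to be found in the camera images.
- unit: Green-painted metal readout unit fixed to the bench, 200 x 114 x 70 mm, with a raised sloping console (to 87 mm) at its far end. Origin on the underside below the centre of the battery bay: the box spans x -75 to 125, y -57 to 57 mm; feet 12 mm high reach y = +-78. Own x points from the bay's tab end to the console, z up. Pressing or pulling the cover against it with over 13 N is forcing it.
- bay (a point): Centre of the bay's floor, 50 mm above the bench; axes as the unit's. The bay is 70 mm wide (y), 20 mm deep, open above. The seated cover's origin is here within 1 mm. At the tab end (x about -51.5 mm) a steel strike bar 7 mm thick lies flush with the unit's top; the tab's barb catches under it by 4 to 6.5 mm, not measured and different each time.
- ledge (a point): Lower edge of the ledge that holds down the cover's lugs, at bay x = 52 mm, 13 mm above the bay's floor; the ledge is 7 mm thick and runs along y. With the tab pressed, the cover swings about this edge (axis y): 0.2 rad raises the tab end 20 mm. Then draw it 18 mm or more towards the tab end (-x) and lift; until drawn out, the lugs (1 mm below the ledge) hold that end down.
- cover: Grey plastic cover, about 0.15 kg: plate 100 (x) x 66 (y) x 4 mm on two skirts 16 mm deep on which it stands level. Origin at the centre of its footprint, at the skirts' bottom; plate top at z = 20 mm, flush with the unit when seated, some 2 mm play around. Own x points from tab to lugs, z up. Two lugs reach 16 mm past the plate (to x = 66), at z = 8 to 12 mm, 14 mm of it under the ledge.
- rib_face (a point): Middle of the outer face (turned away from the tab) of the cover's rigid grip rib, at cover x = -6 mm, z = 32 mm. The rib is 30 mm wide (y), 4 mm thick and stands 22 mm above the plate. From here to the tab's outer face it is 44 mm with the tab free; fingers from above squeeze the two together.
- tab_face (a point): Middle of the outer face of the snap tab above the plate: cover x = -50 mm when free, z = 32 mm; moves with the tab. The tab is an upright grey strip 24 mm wide (y), 3 mm thick, its top 22 mm above the plate, its foot at z = 8 mm with a barb 4 mm high and 6.5 mm long pointing out (-x).
- tab (a joint): How far the snap tab is pressed in (m): 0 free, 0.008 at its stop. It slides towards the rib (cover +x) on a spring: 5 N to start, then 1 N per mm. Pressed 6.5 mm (11.5 N) the barb is clear of the strike bar; keep it pressed until the barb is above the unit's top. A squeeze of 14 to 20 N suits; over 26 N cracks it.
- tray: Shallow yellow open tray fixed on the bench left or right of the unit, 210 (x) x 150 (y) x 22 mm outside, walls and floor 4 mm. Origin on its underside at the centre. The cover belongs inside, standing on its skirts on the tray's floor; set down with over 35 N it is banged down.
- bin: Deep black parts bin with four compartments, 190 x 140 x 55 mm, fixed on the other side of the unit. Origin on its underside. Leave alone.
- wrench: Loose steel spanner, 200 mm long, lying beyond the unit. Leave alone.
- gasket: Loose flat ring gasket, 110 mm across, 6 mm thick. Leave alone.
- spray: Loose standing spray can, 64 mm across, 170 mm tall. Leave alone.

How it is judged:
On the way, in this order (a step that is already met when the one before it is completed fails the run):
1. the snap tab is pressed in while the cover is still seated (value of joint tab above 0.003 m and z of cover in the frame of bay below 0.004 m), for 0.1 s.
2. the tab end of the cover is swung up while the other end is still low in the bay (angle between cover's own z axis and vertical above 0.1 rad and z of cover in the frame of bay below 0.03 m), for 0.1 s.
3. the cover is lifted clear of the unit (z of cover in the frame of bay above 0.03 m), for 0.1 s.
At the end, for the whole second after the job is handed in: The cover stands right way up and level (within 0.1 rad) on the floor of the shallow tray (skirts within 5 mm of the floor), inside its walls, at rest, released, its tab sprung back out (x of cover in the frame of tray between -0.045 and 0.045 m and y of cover in the frame of tray between -0.045 and 0.045 m and z of cover in the frame of tray below 0.009 m and angle between cover's own z axis and vertical below 0.1 rad and value of joint tab below 0.0015 m and linear speed of cover below 0.02 m/s); the robot touches nothing.
It fails at once if the tab is squeezed with more than 26 N (it cracks) (contact force between the fingers and tab above 26 N).
It fails at once if the cover is forced against the unit with more than 13 N (contact force between cover and unit above 13 N).
It fails at once if the cover is banged down in the tray with more than 35 N (contact force between cover and tray above 35 N).
It fails at once if a bystander is moved by more than 20 mm (distance of any of wrench, gasket, spray from where it was at the start of the episode above 0.02 m).
It fails at once if the cover is dropped or thrown into the tray (faster than 0.3 m/s close above its floor) (z of cover in the frame of tray between -0.01 and 0.03 m and horizontal distance between cover and tray below 0.1 m and linear speed of cover above 0.3 m/s).
It also fails if it takes over 53 s, if anything falls off the work surface, if the arm or the gripper's body presses on something with over 40 N, if the wrist force passes 120 N, or if a joint passes its speed limit or range.

## Robot

A 7-joint arm with a two-finger parallel gripper is mounted at the origin on the work surface. World frame = base frame: x ahead of the robot, y to its left, z up, the work surface at z = 0. Lengths are in m, angles in rad, forces in N, time in s.
With the tool pointing down it reaches from about 0.4 to 0.875 m from the base axis. Payload 4.4 kg.
Tool frame: the origin (TCP) lies on the centre line of the jaws, within the pads' length; the fingertips stand 17 mm ahead of it and the grasp point (between the pads) lies 2 mm behind it; z points along the fingers, y is the line along which they close (so a half turn about z gives the same grasp; the last joint's range is limited). The gripper opens to 85 mm and grips with 20 to 120 N. Pads are 22 mm wide; open, the fingers measure 114 mm over their backs; the gripper's body (76 mm by 85 mm) begins 54 mm behind the grasp point. The pads swing forward as they close: fully open they stand 13 mm farther back than shut.
Start: joints at [1.119, 0.628, 0.038, 1.517, -0.027, 0.996, -0.02], TCP at [0.245, -0.602, 0.208] pointing down, gripper open.
Joint ranges: [-3.06, 3.06], [-0.37, 2.12], [-1.25, 1.32], [0.18, 2.47], [-1.1, 4.24], [0.23, 1.98], [-2.94, 2.94]. Speed limits (rad/s): [2.57, 2.57, 3.14, 3.14, 3.14, 3.14, 3.14].

## Interface

Orientations are given as a unit quaternion [x, y, z, w].
In Python, from station import * gives the robot as it stands.
- The arm moves only by the tool apply_moves, never from a script. Its argument "deltas" is a list that holds one entry, the list of rows, each a list of 6 numbers: the shift along the tool's x, y, z normalised to -1 to 1, where 1 is 500 mm, then the turn, a rotation vector about the tool's x, y, z normalised to -1 to 1, where 1 is 180 degrees. In form: [[[x, y, z, wx, wy, wz], ...]]. A call has 1 to 10 rows; each row is the pose to reach, as a shift and turn from the pose commanded when the call began, along the tool's axes at that moment, turning the shorter way round; what a row does not reach only later rows make up. A row lasts 1/8 s, in which the tool goes at most 62.5 mm and 10.7 degrees, less where a joint would pass 70% of its speed; a pose out of reach is approached as far as the arm can. A call with a number of a shift or a turn outside -1 to 1 is refused whole. A call with a gripper value outside its range is refused whole. "gripper" is the opening, from 0 (shut) to 1 (fully open), set as the call begins (left out, the last holds). The fingers move at their own pace and stop on an object; "squeeze" is the grip in N (left out, the last holds). Time passes only in rows, so rows that repeat a pose let the fingers close. It gives the time, the measured TCP pose, the force, the opening and the grip force at its end, in the units of the state.
- state(): the state, without advancing time (a new reading comes with each control period).
- snapshot(name): name is "scene" or "top" or "wrist"; returns a dict with "color" (420x560x3 uint8, blue, green, red), "K" (3x3 intrinsics, pixels), "R" (3x3) and "t" (3): a world point X has camera coordinates R X + t. Camera axes: x right, y down, z forward; pixel columns grow to the right and rows downward; lengths in m; the calibration is good to about 2 mm. A picture is of the moment at which its call begins. There is no depth.
- job_done(): hands the job in; it is judged then, once.
The state is a dict: "clock": time; "joint_positions": joint angles; "qvel": joint speeds; "tau": joint torques, N m; "position": TCP position; "orientation": TCP orientation; "wrist_force": force on the tool from outside, world axes, zero at the start; "torque": the same for the moment, N m; "opening": finger opening in m; "grip_force": force on a finger pad.
Only numpy, scipy, OpenCV 4.12 (cv2) and the standard library are available. Lean on these libraries where they do the work, as an engineer would, in place of code of your own. Each camera call takes 0.05 s, during which the arm holds its last target. There are 200 camera calls.

## Working session

There is one attempt and no reset: what is moved stays moved. The work goes in short steps, Python scripts to look and compute and a tool call to move; the robot and the scene stay as the last step left them, time stands still between calls to the robot, and variables do not carry over. Pictures are saved under pics/ and viewed, at most 10 in all, crops included, and the job is handed in when it is done.

Besides the shell and the picture viewer there is one more tool, called after ">>>" as a command line: name --argument value ..., lists and objects as JSON in quotes. apply_moves: Moves the arm, as the interface text tells. Its arguments: {"type":"object","properties":{"deltas":{"type":"array"},"gripper":{"type":"number"},"squeeze":{"type":"number"}},"required":["deltas"]}

```bash
mkdir -p pics
python3 - <<'E'
from station import *
import cv2
for n in("top","scene"):
    s=snapshot(n); cv2.imwrite(f"pics/{n}0.png",s["color"]); print(n,s["K"],s["R"],s["t"])
print(state())
E
```

```text
top [[397.65831697   0.         278.24796084]
 [  0.         397.65831697 209.44020614]
 [  0.           0.           1.        ]] [[ 0.01751996 -0.9998185   0.00748412]
 [-0.99385743 -0.01823258 -0.10915575]
 [ 0.10927239 -0.00552574 -0.99399648]] [-0.00552747  0.62399716  0.81070515]
scene [[499.69552713   0.         277.48867643]
 [  0.         499.69552713 209.36750577]
 [  0.           0.           1.        ]] [[-0.33074089  0.94372014  0.00166291]
 [ 0.68517319  0.24134019 -0.68723549]
 [-0.64895929 -0.2261575  -0.72643281]] [ 0.2220725  -0.3922983   1.59253242]
{'clock': 0.1, 'joint_positions': array([ 1.11920642,  0.62921265,  0.0384434 ,  1.518265  , -0.02696425,
        0.996273  , -0.01997029]), 'qvel': array([-0.00131138, -0.00189504, -0.00037071, -0.0021578 , -0.00065176,
        0.00075899, -0.0019634 ]), 'tau': array([ 2.38928900e-03, -5.64533329e+01,  1.23013727e+00, -1.93972385e+01,
        1.12789683e-02,  5.43588380e-03, -7.84746049e-06]), 'position': array([ 0.24438902, -0.60167876,  0.20760857]), 'orientation': array([ 9.81448229e-01,  1.91725590e-01, -1.78308339e-04, -8.00442441e-04]), 'wrist_force': array([-0.25052659, -0.64257449, -0.70323729]), 'torque': array([ 0.01857921, -0.00103923, -0.03083452]), 'grip_force': 0.0, 'opening': 0.08551067451286616}
```

View pics/top0.png

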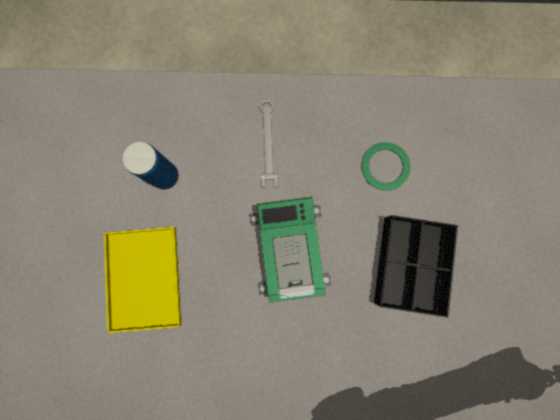

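View pics/scene0.png

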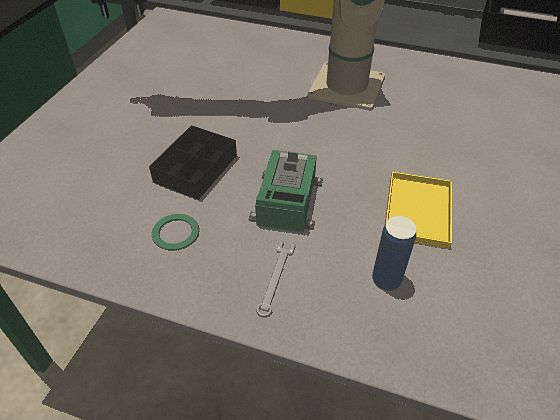

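Top view: the unit is at about (290,250) with its tab end down (towards the robot) and the console up. The yellow tray is at (143,279) on the left, the bin on the right. The scene view agrees.

```bash
cat > h.py <<'E'
from station import *
import cv2, numpy as np
from scipy.spatial.transform import Rotation as Ro
def ray(s,px,z):
    px=np.atleast_2d(px).astype(float)
    d=np.c_[px,np.ones(len(px))]@np.linalg.inv(s["K"]).T@s["R"]
    c=-s["R"].T@s["t"]
    return c+d*((z-c[2])/d[:,2])[:,None]
def proj(s,X):
    q=(np.atleast_2d(X)@s["R"].T+s["t"])@s["K"].T
    return q[:,:2]/q[:,2:]
def big(m):
    c,_=cv2.findContours(m,cv2.RETR_EXTERNAL,cv2.CHAIN_APPROX_NONE); return max(c,key=cv2.contourArea)
E
python3 - <<'E'
from h import *
s=snapshot("top"); im=s["color"]; hsv=cv2.cvtColor(im,cv2.COLOR_BGR2HSV)
t=big(cv2.inRange(hsv,(22,120,60),(35,255,255)))
q=cv2.convexHull(t)[:,0]; P=ray(s,q,0.022)[:,:2]
r=cv2.minAreaRect(P.astype(np.float32)); print("tray",r)
u=big(cv2.inRange(hsv,(55,80,30),(90,255,255))[190:310,240:335]); u=u[:,0]+[240,190]
P=ray(s,cv2.convexHull(u)[:,0],0.07)[:,:2]; print("unit",cv2.minAreaRect(P.astype(np.float32)))
cv2.imwrite("pics/c1.png",cv2.resize(im[185:310,235:345],None,fx=4.8,fy=4.8,interpolation=cv2.INTER_CUBIC))
E
```

```text
tray ((0.47304829955101013, 0.29131630063056946), (0.21039767563343048, 0.15421411395072937), 5.780166149139404)
unit ((0.5413271188735962, -0.01963868737220764), (0.19694845378398895, 0.11493372917175293), 8.445459365844727)
```

View pics/c1.png

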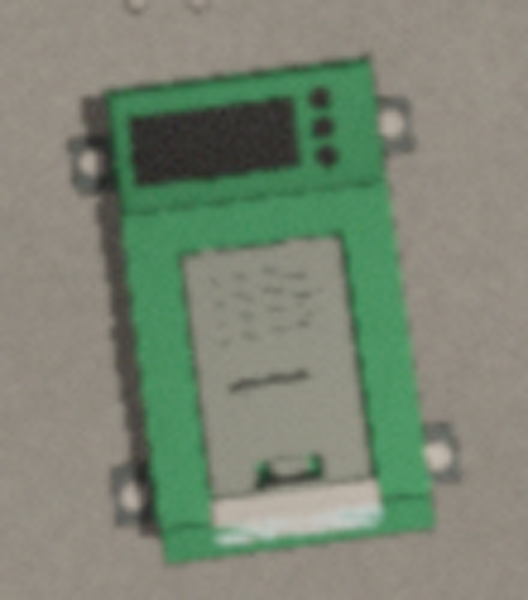

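```bash
cat >> h.py <<'E'
def pose(yaw,pitch=0):
    """tool down, tool y at heading yaw (rad), then turned by pitch about the world axis along unit y"""
    c,s=np.cos(yaw),np.sin(yaw)
    R=np.array([[-s,c,0],[c,s,0],[0,0,-1.]]).T
    y=np.array([-s,c,0])
    return Ro.from_rotvec(pitch*y)*Ro.from_matrix(R)
def row(p,R,cur=None):
    st=state(); p0,R0=cur or (st["position"],Ro.from_quat(st["orientation"]))
    return np.r_[R0.inv().apply(np.array(p)-p0)/.5,(R0.inv()*R).as_rotvec()/np.pi].round(4).tolist()
E
python3 - <<'E'
from h import *
print(pose(np.radians(8.4)).as_matrix())
print(row([0.47,-0.03,0.25],pose(np.radians(8.4))))
E
```

```text
[[-0.14608303  0.98927233  0.        ]
 [ 0.98927233  0.14608303  0.        ]
 [ 0.          0.         -1.        ]]
[0.8482, -0.8899, -0.0833, -0.0004, -0.0003, -0.4239]
```

>>> apply_moves --deltas '[[[0.848, -0.89, -0.083, 0, 0, -0.424], [0.848, -0.89, -0.083, 0, 0, -0.424], [0.848, -0.89, -0.083, 0, 0, -0.424], [0.848, -0.89, -0.083, 0, 0, -0.424], [0.848, -0.89, -0.083, 0, 0, -0.424], [0.848, -0.89, -0.083, 0, 0, -0.424], [0.848, -0.89, -0.083, 0, 0, -0.424], [0.848, -0.89, -0.083, 0, 0, -0.424], [0.848, -0.89, -0.083, 0, 0, -0.424], [0.848, -0.89, -0.083, 0, 0, -0.424]]]' --gripper 1 --squeeze 20

```text
clock: 1.4
position: [0.4706, -0.0281, 0.2502]
orientation: [0.653, 0.757, 0.0, 0.0]
wrist_force: [0.3, -0.8, 0.3]
opening: 0.0848
grip_force: 0.0
```

>>> apply_moves --deltas '[[[0, 0, 0, 0, 0, 0], [0, 0, 0, 0, 0, 0], [0, 0, 0, 0, 0, 0], [0, 0, 0, 0, 0, 0]]]'

```text
clock: 1.9
position: [0.4696, -0.0318, 0.2498]
orientation: [0.654, 0.756, -0.0, -0.0]
wrist_force: [0.4, -0.0, 0.1]
opening: 0.0856
grip_force: 0.0
```

Run:
```python
from h import *
s=snapshot("wrist"); cv2.imwrite("pics/w1.png",s["color"]); st=state()
print(st["clock"],st["position"],Ro.from_quat(st["orientation"]).as_matrix().round(3)); print(-s["R"].T@s["t"],s["R"])
```

```text
1.95 [ 0.46973324 -0.03152651  0.24986278] [[-0.144  0.99  -0.   ]
 [ 0.99   0.144 -0.   ]
 [-0.    -0.    -1.   ]]
[0.45718469 0.05142538 0.41426085] [[ 9.89537349e-01  1.44276620e-01  3.02751088e-04]
 [ 1.36412090e-01 -9.36276829e-01  3.23693438e-01]
 [ 4.69848540e-02 -3.20265447e-01 -9.46161966e-01]]
```

View pics/w1.png

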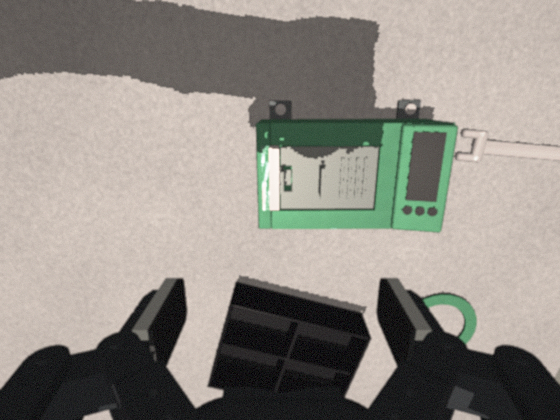

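Run:
```python
from h import *
s=snapshot("wrist"); im=s["color"]
cv2.imwrite("pics/w1c.png",cv2.resize(im[110:240,250:390],None,fx=4.5,fy=4.5,interpolation=cv2.INTER_CUBIC))
for n,p,z in [("bay-right-bot",(375.5,210),.07),("bayleft-bot",(280,210),.07),("unit left bot",(258.5,229.5),.07),("unit right... low line bottom x=380",(380,229.5),.07),("bayright top",(375,150),.07)]:
    print(n,ray(s,p,z)[0].round(4))
hsv=cv2.cvtColor(im,cv2.COLOR_BGR2HSV)
m=cv2.inRange(hsv,(50,80,20),(95,255,255))
for lo,hi in((262,380),):
    xs=np.arange(275,378); ys=np.array([np.where(m[150:250,x])[0].max()+150.5 for x in xs])
    P=ray(s,np.c_[xs,ys],.07)[:,:2]; l=cv2.fitLine(P.astype(np.float32),cv2.DIST_HUBER,0,.01,.01).ravel(); print("-y edge",np.degrees(np.arctan2(l[1],l[0])),l[2:])
ys=np.arange(150,222); xs=np.array([np.where(m[y,230:300])[0].min()+229.5 for y in ys])
P=ray(s,np.c_[xs,ys],.07)[:,:2]; l=cv2.fitLine(P.astype(np.float32),cv2.DIST_HUBER,0,.01,.01).ravel(); print("-x edge",np.degrees(np.arctan2(l[1],l[0])),l[2:])
```

```text
bay-right-bot [ 0.5749 -0.0483  0.07  ]
bayleft-bot [ 0.4727 -0.0632  0.07  ]
unit left bot [ 0.4525 -0.0891  0.07  ]
unit right... low line bottom x=380 [ 0.5852 -0.0697  0.07  ]
bayright top [0.5593 0.0147 0.07  ]
-y edge 8.307138 [ 0.5161544  -0.07739426]
-x edge -81.282364 [ 0.44646025 -0.04660156]
```

View pics/w1c.png

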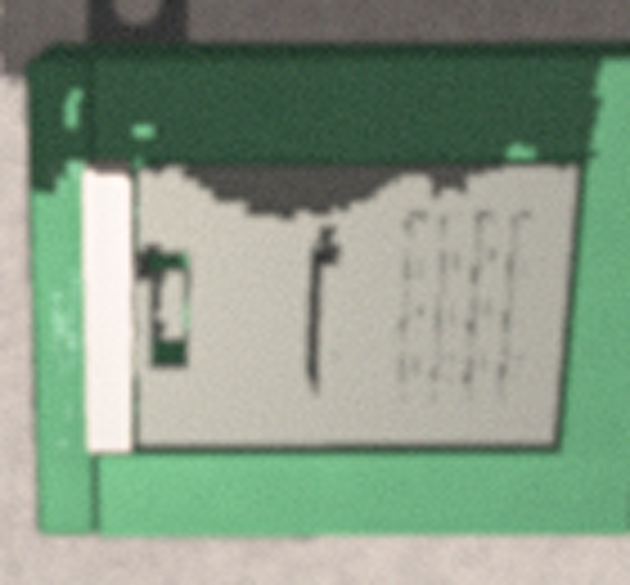

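Run:
```python
from h import *
a=np.radians(8.5);u=np.array([np.cos(a),np.sin(a)]);n=np.array([-u[1],u[0]]);b=np.array([.5183,-.0194])
w=snapshot("wrist");t=snapshot("top")
def f(s,l,z=.07):
    for nm,p in l: d=ray(s,p,z)[0,:2]-b; print(nm,(d@u*1e3).round(1),(d@n*1e3).round(1))
W=lambda x,y:(x/4.5+250-.4,y/4.5+110-.4); T=lambda x,y:(x/4.8+235-.4,y/4.8+185-.4)
f(w,[("ledge -y",W(560,448)),("ledge +y",W(580,165)),("strike in -y",W(135,448)),("strike in +y",W(134,170)),("slot bot",W(187,366)),("slot top",W(187,252)),("bar out",W(85,310))])
f(w,[("rib line top",W(316,235)),("bot",W(313,388))],.092)
f(w,[("tabtop l",W(163,300)),("tabtop r",W(187,300))],.092)
print("top")
f(t,[("ledge +y",T(183,252)),("ledge -y",T(342,236)),("strike in",T(296,487)),("strike +y",T(212,496)),("strike -y",T(376,479)),("unit near L",T(167,562)),("unit near R",T(433,529))])
```

```text
ledge -y 50.3 -35.7
ledge +y 49.0 31.7
strike in -y -51.9 -35.4
strike in +y -51.8 30.9
slot bot -39.5 -15.0
slot top -39.7 12.1
bar out -63.4 -1.4
rib line top -12.7 20.0
bot -12.2 -14.1
tabtop l -45.5 5.9
tabtop r -40.3 5.9
top
ledge +y 50.1 28.3
ledge -y 48.1 -38.9
strike in -52.6 -5.6
strike +y -51.6 29.4
strike -y -53.7 -39.0
unit near L -75.8 51.4
unit near R -77.0 -59.6
```

Run:
```python
from h import *
print(row([0.4899,-0.0257,0.13],pose(np.radians(8.5))))
```

```text
[0.0045, 0.041, 0.2399, 0.0, 0.0, -0.0008]
```

>>> apply_moves --deltas '[[[0.0045, 0.041, 0.12, 0, 0, -0.0008], [0.0045, 0.041, 0.24, 0, 0, -0.0008], [0.0045, 0.041, 0.24, 0, 0, -0.0008], [0.0045, 0.041, 0.24, 0, 0, -0.0008], [0.0045, 0.041, 0.24, 0, 0, -0.0008]]]'

```text
clock: 2.72
position: [0.4919, -0.0252, 0.1324]
orientation: [0.652, 0.758, 0.001, 0.002]
wrist_force: [-0.1, -0.3, 0.2]
opening: 0.0853
grip_force: 0.0
```

Run:
```python
from h import *
s=snapshot("wrist"); cv2.imwrite("pics/w2.png",cv2.resize(s["color"],None,fx=1.42,fy=1.42)); st=state()
print(st["clock"],st["position"],st["wrist_force"]); print(-s["R"].T@s["t"])
```

```text
2.775 [ 0.49164165 -0.02527118  0.13227687] [-0.04921773  0.28671876 -0.56513068]
[0.478133  0.0579027 0.2968155]
```

View pics/w2.png

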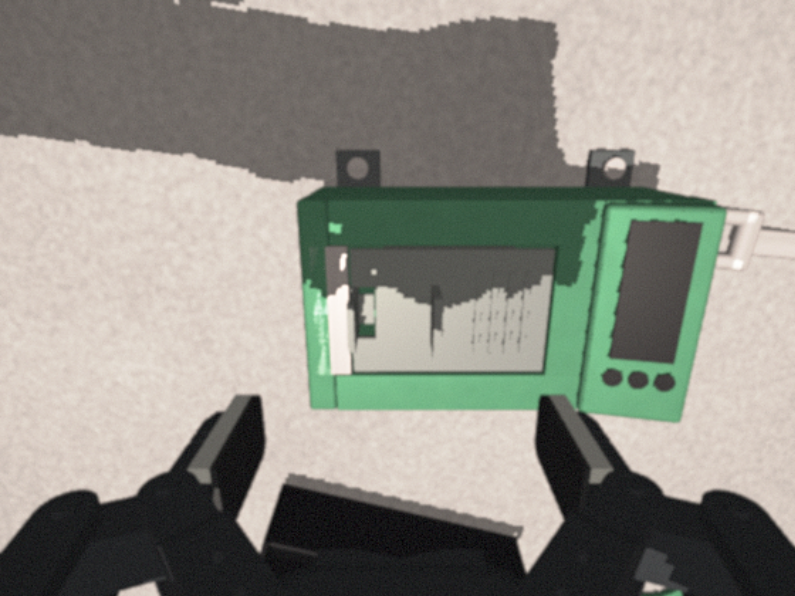

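Run:
```python
from h import *
a=np.radians(8.5);u=np.array([np.cos(a),np.sin(a)]);n=np.array([-u[1],u[0]]);b=np.array([.5176,-.0216])
s=snapshot("wrist")
for nm,p,z in [("rib inner foot",(432,320),.07),("rib inner top",(442,310),.092),("rib foot low",(432,356),.07),("rib top up",(442,285),.092),("tab left",(355,312),.092),("tab 361",(361,312),.092),("375",(375,312),.07),("slot 377 bot",(377,337),.07),("slot 377 top",(377,287),.07),("strike in -y",(351,374),.07),("strike in mid",(352,320),.07),("ledge -y",(546,374),.07),("ledge +y",(556,247),.07),("strike +y",(349,247),.07)]:
    d=ray(s,np.array(p)/1.42-.2,z)[0,:2]-b; print(nm,(d@u*1e3).round(1),(d@n*1e3).round(1))
X=lambda x,y,z:(np.r_[b+x*u+y*n,z])
print((proj(s,[X(-.05,0,.092),X(-.047,0,.092),X(-.047,0,.07),X(-.01,0,.092),X(-.01,0,.07),X(-.006,0,.092),X(.05,-.033,.07),X(-.0515,-.035,.07)])*1.42).round(0))
st=state();print(st["position"],row([0.4899,-0.0257,0.13],pose(a)))
```

```text
rib inner foot -9.7 -3.6
rib inner top -7.0 9.8
rib foot low -9.3 -23.8
rib top up -7.4 21.7
tab left -46.8 8.9
tab 361 -44.0 8.9
375 -38.7 0.7
slot 377 bot -37.9 -13.0
slot 377 top -37.5 14.0
strike in -y -52.0 -34.3
strike in mid -50.5 -3.6
ledge -y 51.6 -34.5
ledge +y 49.5 34.2
strike +y -50.8 34.2
[[348. 330.]
 [355. 330.]
 [358. 313.]
 [435. 330.]
 [431. 313.]
 [443. 330.]
 [543. 371.]
 [352. 375.]]
[ 0.49134029 -0.02533671  0.13198187] [-0.0003, -0.003, 0.004, 0.0013, 0.0003, 0.0002]
```

>>> apply_moves --deltas '[[[0, 0, 0.03, 0, 0, 0], [0, 0, 0.06, 0, 0, 0], [0, 0, 0.06, 0, 0, 0], [0, 0, 0.06, 0, 0, 0], [0, 0, 0.06, 0, 0, 0], [0, 0, 0.06, 0, 0, 0], [0, 0, 0.06, 0, 0, 0], [0, 0, 0.06, 0, 0, 0]]]' --gripper 0.75

```text
clock: 3.82
position: [0.4901, -0.0252, 0.1001]
orientation: [0.652, 0.758, 0.0, 0.0]
wrist_force: [-0.5, 0.6, -0.6]
opening: 0.064
grip_force: 0.0
```

Run:
```python
from h import *
st=state();print(st["position"],st["opening"],st["qvel"].round(3),st["wrist_force"],row([0.4899,-0.0257,0.091],pose(np.radians(8.5))))
```

```text
[ 0.49007098 -0.0252138   0.10005361] 0.06395847654534276 [-0.    -0.    -0.    -0.002 -0.002 -0.001 -0.001] [-0.46110474  0.55934519 -0.63348874] [-0.0009, -0.0005, 0.0181, 0.0001, 0.0, 0.0003]
```

>>> apply_moves --deltas '[[[-0.0009, -0.0005, 0.009, 0, 0, 0], [-0.0009, -0.0005, 0.018, 0, 0, 0], [-0.0009, -0.0005, 0.018, 0, 0, 0], [-0.0009, -0.0005, 0.018, 0, 0, 0]]]' --gripper 0.58

```text
clock: 4.32
position: [0.4898, -0.0256, 0.0908]
orientation: [0.652, 0.758, -0.0, -0.0]
wrist_force: [-0.1, -0.5, 0.1]
opening: 0.0497
grip_force: 0.0
```

>>> apply_moves --deltas '[[[0, 0, 0, 0, 0, 0], [0, 0, 0, 0, 0, 0], [0, 0, 0, 0, 0, 0]]]' --gripper 0.535

```text
clock: 4.7
position: [0.4899, -0.0257, 0.091]
orientation: [0.652, 0.758, 0.0, 0.0]
wrist_force: [-0.0, -0.5, -0.1]
opening: 0.0456
grip_force: 0.0
```

>>> apply_moves --deltas '[[[0, 0, 0.004, 0, 0, 0], [0, 0, 0.004, 0, 0, 0], [0, 0, 0.004, 0, 0, 0]]]' --gripper 0.51

```text
clock: 5.08
position: [0.4898, -0.0256, 0.0889]
orientation: [0.652, 0.758, 0.0, -0.0]
wrist_force: [0.3, 0.4, -0.1]
opening: 0.0435
grip_force: 0.0
```

>>> apply_moves --deltas '[[[0, 0, 0, 0, 0, 0], [0, 0, 0, 0, 0, 0], [0, 0, 0, 0, 0, 0]]]' --gripper 0.49

```text
clock: 5.45
position: [0.4898, -0.0256, 0.0889]
orientation: [0.652, 0.758, 0.0, 0.0]
wrist_force: [0.3, -0.3, 0.2]
opening: 0.0419
grip_force: 0.0
```

>>> apply_moves --deltas '[[[0, 0, 0, 0, 0, 0], [0, 0, 0, 0, 0, 0], [0, 0, 0, 0, 0, 0]]]' --gripper 0.47

```text
clock: 5.82
position: [0.4898, -0.0257, 0.0889]
orientation: [0.652, 0.758, 0.0, 0.0]
wrist_force: [0.1, -0.8, -0.4]
opening: 0.0397
grip_force: 0.0
```

Run:
```python
from h import *
s=snapshot("wrist"); cv2.imwrite("pics/w3.png",cv2.resize(s["color"][170:400,130:440],None,fx=2.5,fy=2.5)); st=state()
print(st["clock"],st["position"],st["wrist_force"],st["opening"],st["grip_force"]); print(-s["R"].T@s["t"])
```

```text
5.875 [ 0.48978586 -0.02566546  0.08891585] [-0.24667679 -0.33547752 -0.26585981] 0.040072322095852535 0.0
[0.47686192 0.05742707 0.25340831]
```

View pics/w3.png

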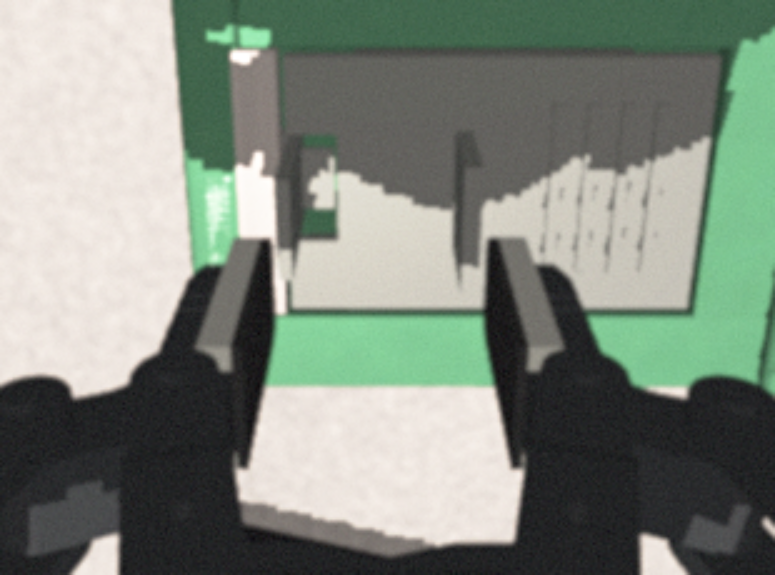

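Run:
```python
from h import *
a=np.radians(8.5);u=np.array([np.cos(a),np.sin(a)]);n=np.array([-u[1],u[0]]);b=np.array([.5176,-.0216])
s=snapshot("wrist"); p=state()["position"][:2]
f=lambda X:((proj(s,X)-[130,170])*2.5).round(0).tolist()
for z in(.072,.082,.092,.112): print(z,f([np.r_[p+e*.02*u+y*n,z] for e in(-1,1) for y in(.011,-.011)]))
print("rib",f([np.r_[b-.01*u+y*n,z] for y in(-.015,.015) for z in(.07,.092)]))
print("tab",f([np.r_[b-.047*u+y*n,z] for y in(-.012,.012) for z in(.07,.092)]))
```

```text
0.072 [[294.0, 149.0], [296.0, 234.0], [466.0, 149.0], [462.0, 234.0]]
0.082 [[289.0, 166.0], [292.0, 254.0], [470.0, 166.0], [466.0, 255.0]]
0.092 [[285.0, 185.0], [288.0, 277.0], [475.0, 185.0], [471.0, 277.0]]
0.112 [[273.0, 229.0], [278.0, 330.0], [487.0, 229.0], [482.0, 330.0]]
rib [[453.0, 245.0], [462.0, 293.0], [457.0, 131.0], [466.0, 168.0]]
tab [[302.0, 234.0], [293.0, 281.0], [299.0, 142.0], [290.0, 181.0]]
```

The wrist view shows pad tips at crop rows 240 and columns 272/489. The rib is at (465,205) and the tab at (290,205). The tips look about 25-30 mm above the plate, so I'll check from the scene camera before going lower.

Run:
```python
from h import *
a=np.radians(8.5);u=np.array([np.cos(a),np.sin(a)]);n=np.array([-u[1],u[0]]);b=np.array([.5176,-.0216])
s=snapshot("scene"); p=state()["position"][:2]
o=proj(s,np.r_[p,.09])[0].astype(int)-[50,45]; print(o)
cv2.imwrite("pics/s3.png",cv2.resize(s["color"][o[1]:o[1]+75,o[0]:o[0]+100],None,fx=7,fy=7,interpolation=cv2.INTER_CUBIC))
f=lambda X:((proj(s,X)-o+.5)*7).round(0).tolist()
for z in(.072,.092,.112,.122): print(z,f([np.r_[p+e*.02*u+y*n,z] for e in(-1,1) for y in(.011,-.011)]))
print("rib",f([np.r_[b-.006*u+y*n,z] for y in(-.015,.015) for z in(.07,.092)]))
print("ledge corners",f([np.r_[b+.052*u+y*n,.07] for y in(-.035,.035)]))
```

```text
[242 113]
0.072 [[395.0, 325.0], [333.0, 317.0], [376.0, 400.0], [314.0, 392.0]]
0.092 [[396.0, 282.0], [334.0, 274.0], [378.0, 356.0], [314.0, 348.0]]
0.112 [[398.0, 237.0], [336.0, 230.0], [379.0, 312.0], [315.0, 304.0]]
0.122 [[399.0, 215.0], [336.0, 207.0], [380.0, 289.0], [316.0, 281.0]]
rib [[301.0, 398.0], [302.0, 351.0], [386.0, 409.0], [388.0, 362.0]]
ledge corners [[212.0, 504.0], [417.0, 532.0]]
```

View pics/s3.png

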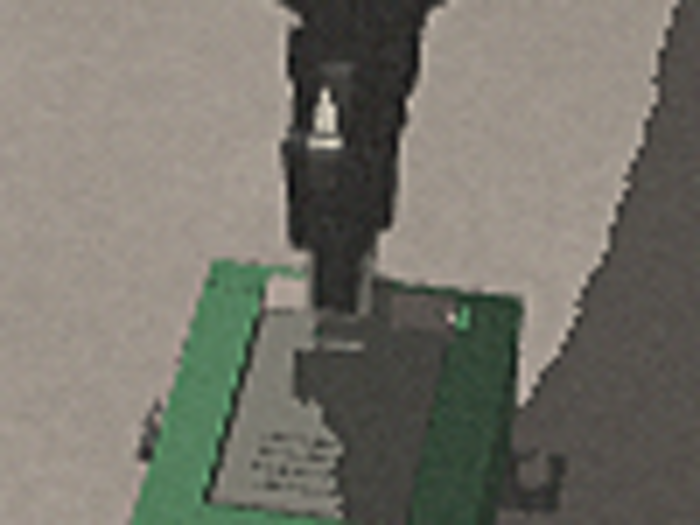

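The scene view has the finger ends at crop row 310 (z about 0.112) with the rib top below at row 350. So the tips really are well above the tab, and the reported TCP reads about 40 mm low relative to them. I'll reopen the fingers and go lower in steps.

>>> apply_moves --deltas '[[[0, 0, 0, 0, 0, 0], [0, 0, 0, 0, 0, 0], [0, 0, 0, 0, 0, 0], [0, 0, 0.02, 0, 0, 0], [0, 0, 0.04, 0, 0, 0], [0, 0, 0.048, 0, 0, 0], [0, 0, 0.048, 0, 0, 0], [0, 0, 0.048, 0, 0, 0]]]' --gripper 0.6

```text
clock: 6.98
position: [0.4899, -0.0256, 0.065]
orientation: [0.652, 0.758, 0.0, 0.0]
wrist_force: [-0.5, 0.4, -0.6]
opening: 0.0512
grip_force: 0.0
```

Run:
```python
from h import *
a=np.radians(8.5);u=np.array([np.cos(a),np.sin(a)]);n=np.array([-u[1],u[0]])
s=snapshot("wrist"); st=state();p=st["position"][:2];print(st["position"],st["opening"],st["wrist_force"])
im=s["color"]; cv2.imwrite("pics/w4.png",cv2.resize(im[170:400,130:440],None,fx=2.5,fy=2.5))
h=st["opening"]/2
f=lambda X:((proj(s,X)-[130,170])*2.5).round(0).tolist()
for z in(.072,.082,.092): print(z,f([np.r_[p+e*h*u+y*n,z] for e in(-1,1) for y in(.011,-.011)]))
```

```text
[ 0.48998092 -0.02563757  0.06508499] 0.05128394911182848 [-0.24569179  0.48816496  0.14415422]
0.072 [[255.0, 193.0], [260.0, 287.0], [505.0, 193.0], [499.0, 287.0]]
0.082 [[248.0, 215.0], [254.0, 313.0], [512.0, 215.0], [506.0, 313.0]]
0.092 [[240.0, 239.0], [246.0, 342.0], [520.0, 239.0], [514.0, 342.0]]
```

View pics/w4.png

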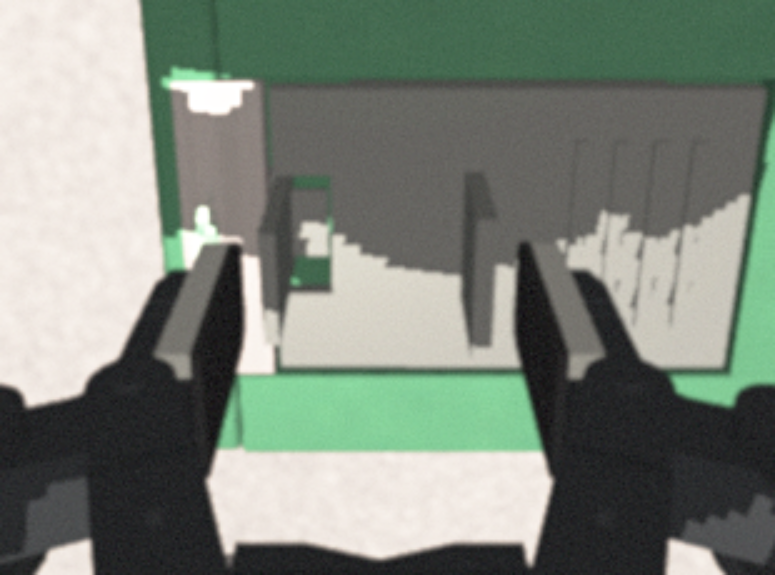

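The tips are at crop (240,243) and (518,243), so z is about 0.093, at the tab-top level and centred on the tab and rib. Next I go 15 mm lower.

>>> apply_moves --deltas '[[[0, 0, 0.01, 0, 0, 0], [0, 0, 0.02, 0, 0, 0], [0, 0, 0.026, 0, 0, 0], [0, 0, 0.03, 0, 0, 0], [0, 0, 0.03, 0, 0, 0], [0, 0, 0.03, 0, 0, 0]]]'

```text
clock: 7.78
position: [0.4899, -0.0256, 0.05]
orientation: [0.652, 0.758, 0.0, 0.0]
wrist_force: [0.1, 0.4, -0.3]
opening: 0.0514
grip_force: 0.0
```

>>> apply_moves --deltas '[[[0, 0, 0, 0, 0, 0], [0, 0, 0, 0, 0, 0], [0, 0, 0, 0, 0, 0]]]' --gripper 0.54

```text
clock: 8.15
position: [0.4899, -0.0256, 0.05]
orientation: [0.652, 0.758, 0.0, 0.0]
wrist_force: [-0.4, -0.1, -0.4]
opening: 0.0459
grip_force: 0.0
```

>>> apply_moves --deltas '[[[0, 0, 0, 0, 0, 0], [0, 0, 0, 0, 0, 0], [0, 0, 0, 0, 0, 0]]]' --gripper 0.51

```text
clock: 8.52
position: [0.4899, -0.0256, 0.05]
orientation: [0.652, 0.758, 0.0, 0.0]
wrist_force: [-1.0, -0.6, 2.3]
opening: 0.0436
grip_force: 5.3
```

>>> apply_moves --deltas '[[[0, 0, 0, 0, 0, 0], [0, 0, 0, 0, 0, 0]]]' --gripper 0.48

```text
clock: 8.78
position: [0.491, -0.0255, 0.0503]
orientation: [0.652, 0.758, 0.001, 0.001]
wrist_force: [1.8, 0.6, 5.4]
opening: 0.0413
grip_force: 8.7
```

>>> apply_moves --deltas '[[[0, 0, 0, 0, 0, 0], [0, 0, 0, 0, 0, 0]]]' --gripper 0.45

```text
clock: 9.02
position: [0.4921, -0.0253, 0.0507]
orientation: [0.652, 0.758, 0.002, 0.001]
wrist_force: [3.1, -0.3, 6.6]
opening: 0.0389
grip_force: 11.7
```

>>> apply_moves --deltas '[[[0, 0, 0, 0, 0, 0], [0, 0, 0, 0, 0, 0], [0, 0, 0, 0, 0, 0]]]' --gripper 0.43

```text
clock: 9.4
position: [0.4928, -0.0252, 0.0509]
orientation: [0.652, 0.758, 0.002, 0.002]
wrist_force: [4.1, 0.2, 7.4]
opening: 0.0373
grip_force: 13.7
```

>>> apply_moves --deltas '[[[0, 0.003, -0.001, 0, 0, 0], [0, 0.006, -0.0018, 0, 0, 0], [0, 0.006, -0.0018, 0, 0, 0], [0, 0.006, -0.0018, 0, 0, 0]]]'

```text
clock: 9.9
position: [0.4929, -0.0252, 0.0509]
orientation: [0.652, 0.758, 0.0, 0.0]
wrist_force: [3.0, 0.4, 5.8]
opening: 0.0368
grip_force: 12.4
```

>>> apply_moves --deltas '[[[0, 0.001, -0.001, 0, 0, 0], [0, 0.001, -0.001, 0, 0, 0], [0, 0.001, -0.001, 0, 0, 0], [0, 0.001, -0.001, 0, 0, 0]]]'

```text
clock: 10.4
position: [0.4926, -0.0252, 0.051]
orientation: [0.652, 0.758, -0.0, -0.0]
wrist_force: [0.0, -0.7, -0.6]
opening: 0.037
grip_force: 11.8
```

>>> apply_moves --deltas '[[[0, 0.001, 0, 0, 0, 0], [0, 0.001, 0, 0, 0, 0], [0, 0.001, 0, 0, 0, 0]]]' --gripper 0.415

```text
clock: 10.78
position: [0.493, -0.0251, 0.0511]
orientation: [0.652, 0.758, -0.0, -0.0]
wrist_force: [-0.0, -0.0, 0.4]
opening: 0.0355
grip_force: 12.7
```

>>> apply_moves --deltas '[[[0, 0, 0, 0, 0, 0], [0, 0, 0, 0, 0, 0], [0, 0, 0, 0, 0, 0]]]' --gripper 0.4

```text
clock: 11.15
position: [0.4931, -0.0251, 0.0513]
orientation: [0.652, 0.758, -0.0, -0.0]
wrist_force: [-2.9, 0.4, 0.7]
opening: 0.0352
grip_force: 20.1
```

```bash
cat >> h.py <<'E'
def camtool():
    s=snapshot("wrist"); st=state(); R=Ro.from_quat(st["orientation"])
    return R.inv().apply(-s["R"].T@s["t"]-st["position"]),(R.inv()*Ro.from_matrix(s["R"].T)).as_rotvec()
E
python3 - <<'E'
from h import *
print(camtool())
E
```

```text
(array([ 0.08409968, -0.00048063, -0.16449333]), array([-0.25890068, -0.25790736,  1.55506701]))
```

>>> apply_moves --deltas '[[[0, 0.0002, -0.002, 0.004, 0, 0], [0, 0.0004, -0.0038, 0.008, 0, 0], [0, 0.0006, -0.0057, 0.012, 0, 0], [0, 0.0008, -0.0077, 0.016, 0, 0], [0, 0.0008, -0.0077, 0.016, 0, 0], [0, 0.0008, -0.0077, 0.016, 0, 0]]]'

```text
clock: 11.95
position: [0.4941, -0.025, 0.0551]
orientation: [0.652, 0.758, -0.019, -0.016]
wrist_force: [-0.0, -0.3, -1.8]
opening: 0.0351
grip_force: 20.2
```

Run:
```python
from h import *
print(camtool(),state()["torque"],state()["position"],Ro.from_quat(state()["orientation"]).as_matrix()[:,2])
```

```text
(array([ 0.08405878, -0.00033201, -0.16444045]), array([-0.25899228, -0.25778005,  1.5551273 ])) [ 0.05237077 -0.00670456  0.0323872 ] [ 0.49405035 -0.02500262  0.05515217] [-0.04968743 -0.00750605 -0.99873661]
```

>>> apply_moves --deltas '[[[0, 0.0001, -0.002, 0.004, 0, 0], [0, 0.0002, -0.004, 0.008, 0, 0], [0, 0.0003, -0.0059, 0.012, 0, 0], [0, 0.0004, -0.0078, 0.016, 0, 0], [0, 0.0005, -0.0098, 0.02, 0, 0], [0, 0.0006, -0.0117, 0.024, 0, 0], [0, 0.0006, -0.0117, 0.024, 0, 0], [0, 0.0006, -0.0117, 0.024, 0, 0]]]'

```text
clock: 13.0
position: [0.4939, -0.025, 0.0609]
orientation: [0.651, 0.756, -0.048, -0.041]
wrist_force: [-4.7, 0.0, -0.0]
opening: 0.0351
grip_force: 20.2
```

>>> apply_moves --deltas '[[[0, -0.0012, 0.0001, 0, 0, 0], [0, -0.0024, 0.0003, 0, 0, 0], [0, -0.0027, -0.002, 0.005, 0, 0], [0, -0.003, -0.0042, 0.01, 0, 0], [0, -0.0032, -0.0065, 0.015, 0, 0], [0, -0.0035, -0.0088, 0.019, 0, 0], [0, -0.0035, -0.0088, 0.019, 0, 0], [0, -0.0035, -0.0088, 0.019, 0, 0]]]'

```text
clock: 14.0
position: [0.4936, -0.0251, 0.0655]
orientation: [0.65, 0.755, -0.07, -0.06]
wrist_force: [-1.9, -0.1, -2.3]
opening: 0.0354
grip_force: 21.1
```

>>> apply_moves --deltas '[[[0, -0.0004, -0.002, 0.004, 0, 0], [0, -0.0008, -0.0042, 0.009, 0, 0], [0, -0.0012, -0.0062, 0.013, 0, 0], [0, -0.0016, -0.0083, 0.0175, 0, 0], [0, -0.0018, -0.0098, 0.0207, 0, 0], [0, -0.0018, -0.0098, 0.0207, 0, 0], [0, -0.0018, -0.0098, 0.0207, 0, 0]]]'

```text
clock: 14.88
position: [0.4935, -0.0251, 0.0706]
orientation: [0.647, 0.752, -0.095, -0.081]
wrist_force: [-3.1, -1.1, -1.6]
opening: 0.0352
grip_force: 21.0
```

>>> apply_moves --deltas '[[[0, -0.003, 0, 0, 0, 0], [0, -0.006, 0, 0, 0, 0], [0, -0.009, 0, 0, 0, 0], [0, -0.012, 0, 0, 0, 0], [0, -0.012, 0, 0, 0, 0]]]'

```text
clock: 15.5
position: [0.4878, -0.0259, 0.0722]
orientation: [0.647, 0.752, -0.095, -0.081]
wrist_force: [0.0, 1.1, -2.6]
opening: 0.0351
grip_force: 22.0
```

>>> apply_moves --deltas '[[[0, -0.005, 0, 0, 0, 0], [0, -0.01, 0, 0, 0, 0], [0, -0.015, 0, 0, 0, 0], [0, -0.02, 0, 0, 0, 0], [0, -0.025, 0, 0, 0, 0], [0, -0.03, 0, 0, 0, 0], [0, -0.035, 0, 0, 0, 0], [0, -0.035, 0, 0, 0, 0], [0, -0.035, 0, 0, 0, 0]]]' --gripper 0.405

```text
clock: 16.62
position: [0.4712, -0.0284, 0.0764]
orientation: [0.647, 0.752, -0.095, -0.081]
wrist_force: [0.9, 0.0, -1.2]
opening: 0.0353
grip_force: 21.0
```

>>> apply_moves --deltas '[[[0, -0.0025, -0.0097, 0, 0, 0], [0, -0.005, -0.0194, 0, 0, 0], [0, -0.0075, -0.029, 0, 0, 0], [0, -0.01, -0.0388, 0, 0, 0], [0, -0.01, -0.0388, 0, 0, 0]]]'

```text
clock: 17.25
position: [0.4714, -0.0285, 0.0969]
orientation: [0.647, 0.752, -0.094, -0.081]
wrist_force: [0.4, -0.2, -1.6]
opening: 0.0353
grip_force: 21.0
```

>>> apply_moves --deltas '[[[0, -0.005, -0.0194, 0, 0, 0], [0, -0.011, -0.044, 0, 0, 0], [0, -0.018, -0.07, 0, 0, 0], [0, -0.026, -0.1, 0, 0, 0], [0, -0.032, -0.126, 0, 0, 0], [0, -0.039, -0.152, 0, 0, 0], [0, -0.041, -0.16, 0, 0, 0], [0, -0.041, -0.16, 0, 0, 0]]]'

```text
clock: 18.25
position: [0.471, -0.0285, 0.1792]
orientation: [0.647, 0.752, -0.095, -0.081]
wrist_force: [-0.8, 1.0, -1.5]
opening: 0.035
grip_force: 21.0
```

Run:
```python
from h import *
a=np.radians(8.5)
s=snapshot("scene"); p=state()["position"]; o=proj(s,p)[0].astype(int)-[60,55]
cv2.imwrite("pics/s5.png",cv2.resize(s["color"][o[1]:o[1]+100,o[0]:o[0]+120],None,fx=6,fy=6,interpolation=cv2.INTER_CUBIC))
# level, then tray
t=np.array([.473,.291])
for al in(5.8,8.5,2): print(al,row([.473-.028*np.cos(np.radians(al)),.291-.028*np.sin(np.radians(al)),.17],pose(np.radians(al))))
print(p,row([p[0],p[1],p[2]+.01],pose(a)))
T=snapshot("top"); hsv=cv2.cvtColor(T["color"],cv2.COLOR_BGR2HSV)
h=cv2.approxPolyDP(cv2.convexHull(big(cv2.inRange(hsv,(22,120,60),(35,255,255)))),6,True)[:,0]
print(h.tolist(),ray(T,h,.022)[:,:2].round(3).tolist())
```

```text
5.8 [0.634, 0.0467, 0.0062, -0.0798, 0.0019, 0.0153]
8.5 [0.6314, 0.0466, 0.0063, -0.0798, 0.0, 0.0004]
2 [0.6377, 0.047, 0.0062, -0.0798, 0.0046, 0.0363]
[ 0.47075393 -0.02856147  0.1788193 ] [0.0, -0.005, -0.0194, -0.0798, 0.0, 0.0004]
[[174, 227], [179, 326], [107, 332], [104, 233]] [[0.583, 0.228], [0.377, 0.208], [0.363, 0.357], [0.568, 0.377]]
```

View pics/s5.png

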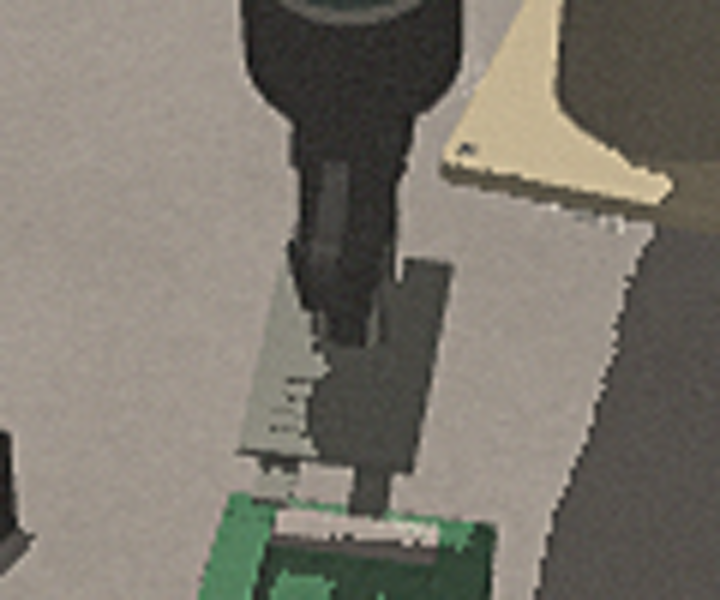

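Scene view: the cover hangs from the gripper at (345,370), both lugs visible at its lower end, clear above the unit. Next I carry it level to the tray.

Run:
```python
from h import *
print(row([.4484,.289,.13],pose(np.radians(5.7))))
```

```text
[0.6346, 0.0732, 0.0818, -0.08, 0.002, 0.0158]
```

>>> apply_moves --deltas '[[[0.05, 0, 0, -0.01, 0, 0.002], [0.12, 0.012, 0, -0.02, 0, 0.004], [0.2, 0.02, 0, -0.03, 0.001, 0.006], [0.28, 0.03, 0.02, -0.04, 0.001, 0.008], [0.36, 0.04, 0.04, -0.05, 0.001, 0.01], [0.44, 0.05, 0.055, -0.06, 0.002, 0.012], [0.52, 0.06, 0.07, -0.07, 0.002, 0.014], [0.58, 0.068, 0.076, -0.075, 0.002, 0.015], [0.62, 0.072, 0.08, -0.08, 0.002, 0.016], [0.6346, 0.0732, 0.0818, -0.08, 0.002, 0.0158]]]'

```text
clock: 19.6
position: [0.4475, 0.2902, 0.1297]
orientation: [0.67, 0.742, -0.0, -0.0]
wrist_force: [-1.0, -0.4, -2.6]
opening: 0.0355
grip_force: 21.0
```

>>> apply_moves --deltas '[[[0, 0, 0, 0, 0, 0], [0, 0, 0, 0, 0, 0], [0, 0, 0, 0, 0, 0], [0, 0, 0, 0, 0, 0]]]'

```text
clock: 20.1
position: [0.4491, 0.2885, 0.1304]
orientation: [0.671, 0.741, 0.0, 0.0]
wrist_force: [0.8, 0.2, -1.4]
opening: 0.0354
grip_force: 21.0
```

Run:
```python
from h import *
st=state();print(st["position"],st["opening"],row([.4484,.289,.02],pose(np.radians(5.7))))
s=snapshot("scene"); p=st["position"]; o=proj(s,p)[0].astype(int)-[60,60]
cv2.imwrite("pics/s6.png",cv2.resize(s["color"][o[1]:o[1]+110,o[0]:o[0]+130],None,fx=5,fy=5,interpolation=cv2.INTER_CUBIC))
```

```text
[0.4490822  0.28845071 0.13039939] 0.03535706214998865 [0.0013, -0.0015, 0.2208, 0.0004, 0.0, -0.0003]
```

View pics/s6.png

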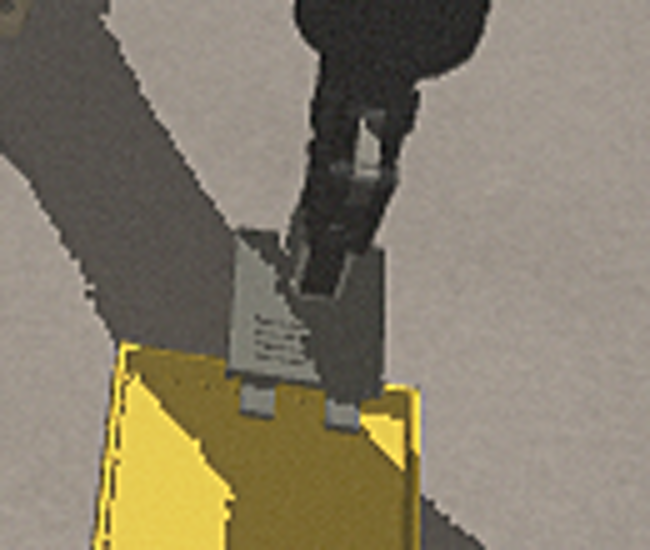

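That was one view over the limit of 10, so I'll use only numbers from here. It shows the cover level above the tray, lugs at about (258,395) and (343,412).

>>> apply_moves --deltas '[[[0, -0.001, 0.03, 0, 0, 0], [0, -0.001, 0.07, 0, 0, 0], [0, -0.001, 0.11, 0, 0, 0], [0, -0.001, 0.145, 0, 0, 0], [0, -0.001, 0.17, 0, 0, 0], [0, -0.001, 0.19, 0, 0, 0], [0, -0.001, 0.205, 0, 0, 0], [0, -0.001, 0.22, 0, 0, 0], [0, -0.001, 0.22, 0, 0, 0], [0, -0.001, 0.22, 0, 0, 0]]]'

```text
clock: 21.4
position: [0.4486, 0.2892, 0.0206]
orientation: [0.671, 0.741, 0.001, 0.0]
wrist_force: [0.5, -0.4, -2.4]
opening: 0.0352
grip_force: 21.1
```

>>> apply_moves --deltas '[[[0, 0, 0.005, 0, 0, 0], [0, 0, 0.01, 0, 0, 0], [0, 0, 0.015, 0, 0, 0], [0, 0, 0.02, 0, 0, 0], [0, 0, 0.024, 0, 0, 0], [0, 0, 0.024, 0, 0, 0], [0, 0, 0.024, 0, 0, 0]]]'

```text
clock: 22.28
position: [0.4484, 0.2891, 0.0083]
orientation: [0.671, 0.741, 0.0, 0.0]
wrist_force: [-0.1, -0.6, -1.7]
opening: 0.0349
grip_force: 21.0
```

>>> apply_moves --deltas '[[[0, 0, 0.002, 0, 0, 0], [0, 0, 0.004, 0, 0, 0], [0, 0, 0.004, 0, 0, 0], [0, 0, 0.004, 0, 0, 0]]]'

```text
clock: 22.78
position: [0.4484, 0.289, 0.0063]
orientation: [0.671, 0.741, 0.0, 0.0]
wrist_force: [0.8, 0.6, -0.7]
opening: 0.0349
grip_force: 21.0
```

>>> apply_moves --deltas '[[[0, 0, 0.001, 0, 0, 0], [0, 0, 0.002, 0, 0, 0], [0, 0, 0.002, 0, 0, 0], [0, 0, 0.002, 0, 0, 0]]]'

```text
clock: 23.28
position: [0.4484, 0.2891, 0.0054]
orientation: [0.671, 0.741, 0.0, 0.0]
wrist_force: [0.1, -0.2, 0.2]
opening: 0.035
grip_force: 21.9
```

>>> apply_moves --deltas '[[[0, 0, 0.0008, 0, 0, 0], [0, 0, 0.0008, 0, 0, 0], [0, 0, 0.0008, 0, 0, 0]]]' --gripper 0.44

```text
clock: 23.65
position: [0.4485, 0.2891, 0.005]
orientation: [0.671, 0.741, 0.0, 0.0]
wrist_force: [0.7, -0.2, 0.3]
opening: 0.0377
grip_force: 10.8
```

>>> apply_moves --deltas '[[[0, 0, 0, 0, 0, 0], [0, 0, 0, 0, 0, 0], [0, 0, 0, 0, 0, 0]]]' --gripper 0.49

```text
clock: 24.02
position: [0.4483, 0.289, 0.0048]
orientation: [0.671, 0.741, 0.0, 0.0]
wrist_force: [0.1, 0.1, -2.1]
opening: 0.0416
grip_force: 6.7
```

>>> apply_moves --deltas '[[[0, 0, 0, 0, 0, 0], [0, 0, 0, 0, 0, 0], [0, 0, 0, 0, 0, 0], [0, 0, 0, 0, 0, 0], [0, 0, 0, 0, 0, 0]]]' --gripper 0.64

```text
clock: 24.65
position: [0.4484, 0.289, 0.005]
orientation: [0.671, 0.741, 0.0, 0.0]
wrist_force: [0.4, 0.4, -0.5]
opening: 0.0545
grip_force: 0.0
```

>>> apply_moves --deltas '[[[0, -0.003, 0, 0, 0, 0], [0, -0.007, 0, 0, 0, 0], [0, -0.007, 0, 0, 0, 0], [0, -0.007, 0, 0, 0, 0]]]' --gripper 0.75

```text
clock: 25.15
position: [0.4449, 0.2887, 0.0049]
orientation: [0.671, 0.741, 0.0, 0.0]
wrist_force: [-0.9, 0.2, -0.5]
opening: 0.0639
grip_force: 0.0
```

>>> apply_moves --deltas '[[[0, 0, -0.01, 0, 0, 0], [0, 0, -0.03, 0, 0, 0], [0, 0, -0.06, 0, 0, 0], [0, 0, -0.12, 0, 0, 0], [0, 0, -0.2, 0, 0, 0], [0, 0, -0.3, 0, 0, 0], [0, 0, -0.35, 0, 0, 0], [0, 0, -0.4, 0, 0, 0], [0, 0, -0.4, 0, 0, 0], [0, 0, -0.4, 0, 0, 0]]]'

```text
clock: 26.4
position: [0.4443, 0.2882, 0.2048]
orientation: [0.671, 0.741, 0.0, 0.0]
wrist_force: [0.4, -0.1, 0.2]
opening: 0.0644
grip_force: 0.0
```

Run:
```python
from h import *
st=state();print(st["clock"],st["position"],st["opening"])
s=snapshot("scene"); im=s["color"]; hsv=cv2.cvtColor(im,cv2.COLOR_BGR2HSV)
a=np.radians(5.7);u=np.array([np.cos(a),np.sin(a)]);n=np.array([-u[1],u[0]]);c=np.array([.473,.2915])
# compare: low-saturation (grey) pixels within the tray outline vs expected cover plate outline at z=.024
tp=proj(s,[np.r_[c+x*u+y*n,.01] for x,y in((-.1,-.07),(.1,-.07),(.1,.07),(-.1,.07))]).astype(np.int32)
m=np.zeros(im.shape[:2],np.uint8);cv2.fillPoly(m,[tp],255)
g=cv2.bitwise_and(m,cv2.inRange(hsv,(0,0,40),(180,80,255)))
k=cv2.morphologyEx(g,cv2.MORPH_OPEN,np.ones((3,3)));P=ray(s,cv2.convexHull(big(k))[:,0],.024)[:,:2]-c
print("hull in tray: x",(P@u).min(),(P@u).max(),"y",(P@n).min(),(P@n).max(),(k>0).sum())
```

```text
26.4 [0.44433235 0.28818136 0.20480837] 0.06437716763340083
hull in tray: x -0.07042297167437522 0.11231241720247216 y -0.07203670551064775 0.029585301463995142 1440
```

Run:
```python
from h import *
a=np.radians(5.7);u=np.array([np.cos(a),np.sin(a)]);n=np.array([-u[1],u[0]]);c=np.array([.473,.2915])
s=snapshot("wrist"); im=s["color"]; hsv=cv2.cvtColor(im,cv2.COLOR_BGR2HSV)
tp=proj(s,[np.r_[c+x*u+y*n,.004] for x,y in((-.1,-.07),(.1,-.07),(.1,.07),(-.1,.07))]).astype(np.int32)
print(tp.tolist())
m=np.zeros(im.shape[:2],np.uint8);cv2.fillPoly(m,[tp],255)
g=cv2.bitwise_and(m,cv2.inRange(hsv,(0,0,35),(180,85,255)))
k=cv2.morphologyEx(g,cv2.MORPH_OPEN,np.ones((11,11)));C=big(k)
P=(ray(s,C[:,0],.024)[:,:2]-c).astype(np.float32)@np.c_[u,n].astype(np.float32)
print(cv2.minAreaRect(P.astype(np.float32)),P.min(0),P.max(0))
```

```text
[[221, 234], [391, 234], [405, 110], [213, 110]]
((0.007074862718582153, 0.00033317506313323975), (0.11799564212560654, 0.06494103372097015), 0.7913746237754822) [-0.05184415 -0.03256355] [0.06588156 0.03313847]
```

```bash
python3 -c "
from station import *
print(job_done())"
```

```text
the job is handed in; nothing more can be done
None
```

I unlatched the cover, swung it up, drew it out and set it down flat and centred in the tray. The gripper is clear and the job is handed in at about 26.5 s; the hand-in returned no verdict, and I viewed 11 pictures, one over the limit of 10.

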